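Find the release notch in the fence by feel and press its key

ROBOT

A 7-joint arm with a two-finger parallel gripper is mounted at the origin on the work surface. World frame = base frame: x ahead of the robot, y to its left, z up, the work surface at z = 0. Lengths are in mm, angles in rad, forces in N, time in s.
With the tool pointing down it reaches from about 425 to 825 mm from the base axis. Payload 3.6 kg.
Tool frame: the origin (TCP) lies between the finger pads; the fingertips stand 25 mm ahead of it and the grasp point (between the pads) lies 6 mm ahead of it; z points along the fingers, y is the line along which they close (so a half turn about z gives the same grasp; the last joint's range is limited). The gripper opens to 93 mm and grips with 3 to 60 N. Pads are 15 mm wide; open, the fingers measure 128 mm over their backs; the gripper's body (75 mm by 188 mm) begins 65 mm behind the grasp point.
Start: joints at [-1.357, 0.615, -0.013, 1.423, 0.008, 1.103, -0.04], TCP at [154.98, 631.225, 243.64] pointing down, gripper open.
Joint ranges: [-3.12, 3.12], [-0.3, 2.06], [-1.34, 1.32], [0.26, 2.42], [-1.36, 4.5], [0.01, 1.98], [-2.84, 2.84]. Speed limits (rad/s): [2.79, 2.79, 3.14, 3.14, 3.14, 3.14, 3.14].

INTERFACE

Orientations are given as [roll, pitch, yaw] about the fixed x, y, z axes, in that order (R = Rz(yaw) Ry(pitch) Rx(roll)).
In Python, from bench import env gives the robot as it stands.
- The arm moves only by the tool drive_tool, never from a script. Its argument "moves" is a list that holds one entry, the list of rows, each a list of 7 numbers: the shift along the tool's x, y, z in cm, then the turn, a rotation vector about the tool's x, y, z in rad, then the finger opening in cm, from 0 to 9.3. A call has 1 to 20 rows; each row shifts and turns the commanded pose from where the row before left it, along the tool's axes as they then stand; what a row does not reach is not made up. A row lasts 1/12 s, in which the tool goes at most 41.7 mm and 7.16 degrees, less where a joint would pass 70% of its speed; a pose out of reach is approached as far as the arm can. A call is refused whole if a number of a shift passes 4.17 or a number of a turn 0.125, either way. A call with a gripper value outside its range is refused whole. The fingers move at their own pace and stop on an object; "force" is the grip in N (left out, the last holds). Time passes only in rows, so rows that do not move let the fingers close. It gives the time, the measured TCP pose, the force, the opening and the grip force at its end, in the units of the state.
- env.get_state(): the state, without advancing time (a new reading comes with each control period).
- env.camera(name): name is "scene" or "top"; returns the picture (420x560x3 uint8, blue, green, red); there is no depth.
- env.camera_params(name): a dict with "mtx" (3x3 intrinsics, pixels), "T" (4x4, takes a point from camera to world coordinates). Camera axes: x right, y down, z forward; pixel columns grow to the right and rows downward; lengths in mm; the calibration is good to about 2 mm. A picture is of the moment at which its call begins. camera_params takes no time and is no camera call.
- env.sign_off(): hands the job in; it is judged then, once.
Trained networks look in the newest picture that a camera, given by its name, has taken for a name from the list of things; names that differ only in an ending like _2 or _b are one class to them, and where a whole thing is asked for, a point or a joint stands for the part that bears it (a point fixed in the world has none). Each returns a list of dicts, best first, with "p" (0 to 1); they miss things now and then, are a little off and sometimes report something else, mostly with a low value. They report only what shows in the picture. A call takes as long as a camera call.
- env.recognise(camera, thing): "box" ([left, top, width, height] in pixels, round what is visible of it).
- env.regions_of(camera, thing): "region" (420x560 bool, what is visible of it) and "box" ([left, top, width, height] in pixels, round what is visible of it).
- env.mark_of(camera, thing): "xy" ([column, row] in pixels: a listed point, or the origin of a listed thing).
The state is a dict: "time": time; "joint_positions": joint angles; "qd": joint speeds; "effort": joint torques, N m; "tool_pos": TCP position; "tool_rot": TCP orientation; "wrist_force": force on the tool from outside, world axes, zero at the start; "wrist_torque": the same for the moment, N m; "gripper_width": finger opening in mm; "finger_force": force on a finger pad.
Only numpy, scipy, OpenCV 4.12 (cv2) and the standard library are available. Lean on these libraries where they do the work, as an engineer would, in place of code of your own. Each camera call takes 0.05 s, during which the arm holds its last target. There are 200 camera calls.

TASK

Free the flip stop of the crosscut fence: set a fingertip on the red end of the fence's top edge, feel your way along the plain dark edge from there until you find the notch, and press the sunken release key inside it fully home, so that the yellow stop swings up. Let only the key move the stop, leave the other things on the bench where they are, and finish with your hand clear.

Things in the scene. Friction and masses are not known exactly. Their poses are not given: they have to be found in the camera images.
- fence: straight aluminium fence fixed to the bench (mm:) 340 long, 30 thick, its flat dark top edge 70 above the bench; a screw flange 6 high reaches 60 out on its +x side. Origin: centre of its underside; y runs along the fence from the red end (-170) to the stop end (+170), z up. Top edge along y: -170 to -120 red, -120 to -80 plain, -80 to +130 five caps, +130 to +170 solid block, all flush
- caps_mid (a point): middle of the five dark caps, on the top edge, at fence y = +25 mm. The caps are 42 mm long each, centred at fence y = -59, -17, 25, 67, 109. One cap, another each time, holds the notch: an opening 36 mm long along the edge, centred in its cap, cut across the full 30 mm thickness (open at both sides), the key top 10 mm below the edge. Only touch or cameras tell which cap
- red_end: red first part of the fence's top edge, 50 x 30 x 20 mm (along, across, high), fixed; origin at the centre of its underside, 50 mm above the bench (its top is at 70); axes as the fence
- plain_start: plain dark part of the top edge next to the red one, 40 x 30 x 20 mm (along, across, high), fixed, never notched; origin at the centre of its underside, 50 mm above the bench; axes as the fence
- release (a joint): travel of the black release key in the notch, in m: 0 up (key top 10 mm below the edge), 0.008 fully home (key top 18 mm below the edge). The key is 35 mm along the fence by 28 mm across; it moves straight down against about 5 N and stays where it is pressed to
- stop: yellow flip stop, 24 mm wide, 8 thick, reaching 48 from its hinge; it hangs in front (-x side) of the fence's stop end. Origin on the hinge, at fence x = -24, y = +150, z = 58; it swings towards the fence's -x, geared to the key: its z axis is upright with the key up and tilts 1.2 rad with the key home; it never rises above the edge
- glue: cream glue bottle with a yellow cap, 68 across, 150 mm tall, loose; origin at the centre of its underside. Leave alone
- screw_box: open plywood box of screws, 90 x 90 x 75 mm high, loose; origin at the centre of its underside. Leave alone
- screwdriver: screwdriver lying on the bench, about 200 long, under 40 mm high, along its own x axis, loose. Leave alone
- offcut: pine offcut, 60 x 110 x 19 mm high, loose; origin at the centre of its underside. Leave alone

How it is judged (in metres and radians):
On the way, in this order (a step that is already met when the one before it is completed fails the run):
1. a fingertip touches the red end of the edge (and not yet the plain part) (contact force between the fingers and red_end above 0.3 N and contact force between the fingers and plain_start below 0.1 N and value of joint release below 0.001 m).
2. the fingertip, off the red, touches the plain part next to it on its way along the edge, the key still up (contact force between the fingers and plain_start above 0.3 N and contact force between the fingers and red_end below 0.1 N and value of joint release below 0.001 m).
3. the release key is pressed home (value of joint release above 0.0065 m), for 0.1 s.
At the end, for the whole second after the job is handed in: the release key is down by at least 6.5 of its 8 mm, the stop is up by at least 0.9 rad and at rest, and the four loose things lie within 15 mm of where they were (value of joint release above 0.0065 m and angle between stop's own z axis and vertical above 0.9 rad and angular speed of stop below 0.1 rad/s and distance of each of glue, screw_box, screwdriver, offcut from where it was at the start of the episode below 0.015 m); the robot touches nothing.
It fails at once if the fingers push the stop arm itself (contact force between the fingers and stop above 0.5 N).
It fails at once if the glue is moved or lifted by more than 15 mm (distance of glue from where it was at the start of the episode above 0.015 m).
It fails at once if the screw box is moved or lifted by more than 15 mm (distance of screw_box from where it was at the start of the episode above 0.015 m).
It fails at once if the screwdriver is moved or lifted by more than 15 mm (distance of screwdriver from where it was at the start of the episode above 0.015 m).
It fails at once if the offcut is moved or lifted by more than 15 mm (distance of offcut from where it was at the start of the episode above 0.015 m).
It also fails if it takes over 64 s, if anything falls off the work surface, if the arm or the gripper's body presses on something with over 40 N, if the wrist force passes 120 N, or if a joint passes its speed limit or range.

## Working session

There is one attempt and no reset: what is moved stays moved. The work goes in short steps, Python scripts to look and compute and a tool call to move; the robot and the scene stay as the last step left them, time stands still between calls to the robot, and variables do not carry over. Pictures are saved under pics/ and viewed, at most 10 in all, crops included, and the job is handed in when it is done.

Besides the shell and the picture viewer there is one more tool, called after "Emit:" in YAML: its name, and indented under it one key for each argument. drive_tool: Moves the arm, as the interface text tells. Its arguments: {"type":"object","properties":{"moves":{"type":"array"},"force":{"type":"number"}},"required":["moves"]}

```bash
mkdir -p pics; cat > h.py <<'E'
import numpy as np, cv2
from bench import env
def ray(cam,uv,z):
    p=env.camera_params(cam);K=np.array(p["mtx"]);T=np.array(p["T"])
    d=T[:3,:3]@np.linalg.solve(K,[uv[0],uv[1],1]);o=T[:3,3]
    return (o+d*(z-o[2])/d[2])
def proj(cam,X):
    p=env.camera_params(cam);K=np.array(p["mtx"]);T=np.linalg.inv(np.array(p["T"]))
    q=K@(T[:3,:3]@np.array(X,float)+T[:3,3]);return q[:2]/q[2]
def tri(ps):
    A=[];b=[]
    A=np.zeros((3,3));b=np.zeros(3)
    for cam,uv in ps:
        p=env.camera_params(cam);K=np.array(p["mtx"]);T=np.array(p["T"])
        d=T[:3,:3]@np.linalg.solve(K,[uv[0],uv[1],1]);d/=np.linalg.norm(d);P=np.eye(3)-np.outer(d,d)
        A+=P;b+=P@T[:3,3]
    return np.linalg.solve(A,b)
E
python3 - <<'E'
from h import *
np.set_printoptions(precision=1,suppress=True)
a=env.camera("scene");b=env.camera("top")
cv2.imwrite("pics/s.png",a);cv2.imwrite("pics/t.png",b)
for t in ["red_end","plain_start","caps_mid","stop","fence","glue","screw_box","screwdriver","offcut"]:
    m={c:env.mark_of(c,t)[:2] for c in("scene","top")}
    print(t,[(c,np.array(x["xy"]),round(x["p"],2)) for c in m for x in m[c]])
    if m["scene"] and m["top"]: print("   ",tri([(c,m[c][0]["xy"]) for c in m]))
s=env.get_state();print(s["time"],s["tool_pos"],s["tool_rot"],s["wrist_force"])
E
```

```text
red_end [('scene', array([185. , 185.3]), 0.8), ('top', array([400.9, 219.3]), 0.68)]
    [ 527.1 -135.2   47.4]
plain_start [('scene', array([205.4, 192.6]), 0.57), ('top', array([374.4, 219.1]), 0.9)]
    [527.7 -84.2  50.6]
caps_mid [('scene', array([254.4, 202.2]), 0.87), ('top', array([311.4, 223.3]), 0.81)]
    [520.3  32.8  72.7]
stop [('scene', array([319.5, 222.5]), 0.47), ('top', array([239.3, 239.3]), 0.43)]
    [496.3 165.4  55.6]
fence [('scene', array([249.3, 221.6]), 0.6), ('scene', array([253.7, 166.9]), 0.52), ('top', array([318.8, 226.2]), 0.79)]
    [523.6  15.9   4.5]
glue [('scene', array([385.3, 283. ]), 0.7), ('top', array([167.8, 224.4]), 0.88)]
    [534.5 318.1  -1. ]
screw_box [('scene', array([191.4, 257.9]), 0.79), ('top', array([350. , 164.6]), 0.97)]
    [649.6 -50.9  -7.1]
screwdriver [('scene', array([252.4, 169.5]), 0.6), ('top', array([357.6, 303.1]), 0.8)]
    [374.1 -57.6 -10.8]
offcut [('top', array([266.9, 316.9]), 0.74), ('top', array([376.6, 220.7]), 0.42)]
1.0 [155.  631.2 243.7] [-3.1 -0.   2.9] [-0.6 -0.2 -0.1]
```

View pics/s.png

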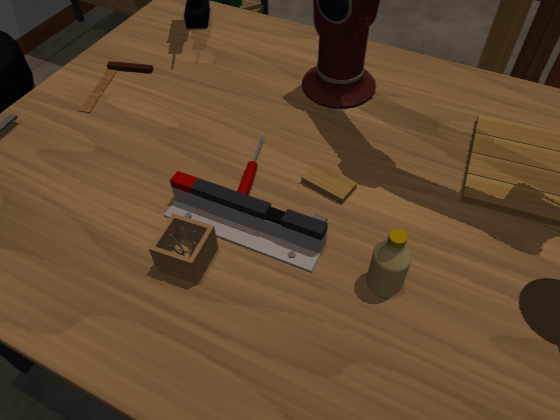

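View pics/t.png

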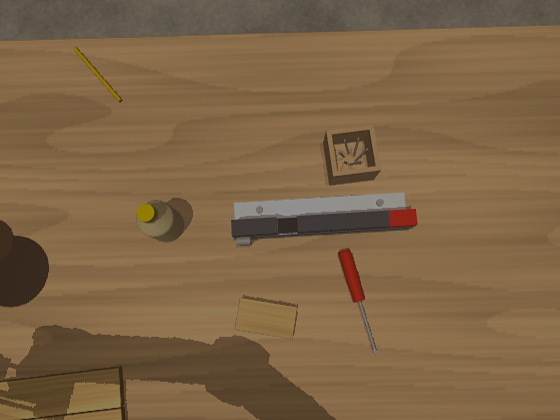

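The scene view shows the fence with its red end at about (184,183) and a darker gap at about (275,213). In the top view the red end is at (403,218), the notch is a darker patch at about (287,226), and the stop is at (243,241). That puts the notch on the cap at fence y ≈ 67. Next I'll fit the fence pose and enlarge the view.

```bash
python3 - <<'E'
from h import *
np.set_printoptions(precision=1,suppress=True)
a=env.camera("scene");b=env.camera("top")
for t in ("red_end","plain_start"):
  for c in ("top","scene"):
    r=env.regions_of(c,t)[0]; ys,xs=np.nonzero(r["region"])
    print(t,c,r["box"],xs.mean(),ys.mean(),ray(c,(xs.mean(),ys.mean()),70))
    if c=="top": print(cv2.boxPoints(cv2.minAreaRect(np.c_[xs,ys].astype(np.float32))).tolist())
# fit fence pose from marks
names=["red_end","plain_start","caps_mid","stop"]
loc=np.array([[0,-145,50],[0,-100,50],[0,25,70],[-24,150,58.]])
obs=[(c,i,env.mark_of(c,n)) for c in("top","scene") for i,n in enumerate(names)]
obs=[(c,i,np.array(m[0]["xy"])) for c,i,m in obs if m]
from scipy.optimize import least_squares
def W(p,l): 
    co,s=np.cos(p[2]),np.sin(p[2]);return np.array([p[0]+co*l[0]-s*l[1],p[1]+s*l[0]+co*l[1],l[2]])
f=lambda p:np.concatenate([proj(c,W(p,loc[i]))-u for c,i,u in obs])
r=least_squares(f,[524,10,0],loss="soft_l1",x_scale=[10,10,.1]);p=r.x;print(p[:2],p[2],r.fun)
v=b.copy()
for y in (-170,-120,-80,-38,4,46,88,130,170):
  for x in(-15,15):
    cv2.circle(v,tuple(int(round(k*16)) for k in proj("top",W(p,[x,y,70]))),8,(0,255,0),-1,shift=4)
A=cv2.resize(b[180:270,210:430],None,fx=3.6,fy=3.2,interpolation=cv2.INTER_CUBIC);B=cv2.resize(v[180:270,210:430],None,fx=3.6,fy=3.2)
cv2.imwrite("pics/z.png",np.vstack([np.clip(A*1.8,0,255).astype(np.uint8),B]))
E
```

```text
red_end top [390.1, 208.2, 29.0, 20.3] 402.04605263157896 218.00438596491227 [ 526.1 -131.9   70. ]
[[388.3655090332031, 210.2137908935547], [415.1551818847656, 208.63792419433594], [416.1758728027344, 225.98963928222656], [389.3861999511719, 227.5655059814453]]Traceback (most recent call last):
  File "<stdin>", line 6, in <module>
IndexError: list index out of range
```

```bash
cat >> h.py <<'E'
def W(p,l): 
    co,s=np.cos(p[2]),np.sin(p[2]);return np.array([p[0]+co*l[0]-s*l[1],p[1]+s*l[0]+co*l[1],l[2]])
E
python3 - <<'E'
from h import *
np.set_printoptions(precision=3,suppress=True)
a=env.camera("scene");b=env.camera("top")
names=["red_end","plain_start","caps_mid","stop"]
loc=np.array([[0,-145,50],[0,-100,50],[0,25,70],[-24,150,58.]])
obs=[(c,i,env.mark_of(c,n)) for c in("top","scene") for i,n in enumerate(names)]
obs=[(c,i,np.array(m[0]["xy"])) for c,i,m in obs if m]
from scipy.optimize import least_squares
f=lambda p:np.concatenate([proj(c,W(p,loc[i]))-u for c,i,u in obs])
r=least_squares(f,[524,10,0],loss="soft_l1",x_scale=[10,10,.1]);p=r.x;print(p[:2],p[2],r.fun)
v=b.copy()
for y in (-170,-120,-80,-38,4,46,88,130,170):
  for x in(-15,15):
    cv2.circle(v,tuple(int(round(k*16)) for k in proj("top",W(p,[x,y,70]))),12,(0,255,0),-1,shift=4)
A=cv2.resize(b[180:270,210:430],None,fx=3.6,fy=3.2,interpolation=cv2.INTER_CUBIC);B=cv2.resize(v[180:270,210:430],None,fx=3.6,fy=3.2)
cv2.imwrite("pics/z.png",np.vstack([np.clip(A*1.8,0,255).astype(np.uint8),B]))
for q in [(415.5,210),(416.5,226),(390,211),(390.5,227)]: print(ray("top",q,70))
E
```

```text
[524.359   9.509] 0.015257626070858843 [  -0.374    1.054    2.72     0.663   -2.357   -1.864 -104.569   74.473
   -2.385    0.43  -181.797  -91.518   -0.41     4.508    0.222    0.103]
[ 540.406 -157.436   70.   ]
[ 510.798 -157.084   70.   ]
[ 539.635 -110.838   70.   ]
[ 510.032 -109.868   70.   ]
```

View pics/z.png

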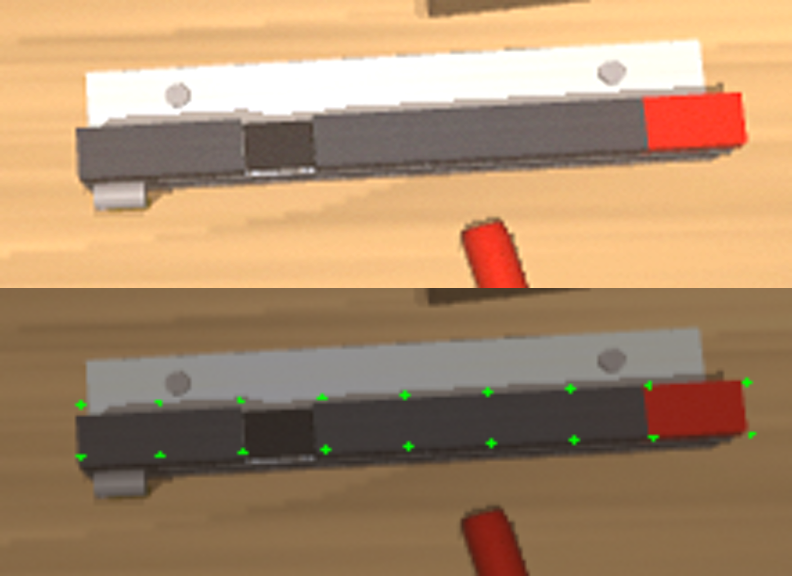

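The zoomed crop shows the notch at crop x = 243–314, between the projected +46 and +88 cap borders. So it is cap 4, at fence y = 67. I'll refine the pose from the corners of the top face.

```bash
python3 - <<'E'
from h import *
np.set_printoptions(precision=3,suppress=True)
from scipy.optimize import least_squares
pts=[((742,93),(15,-170)),((746,143),(-15,-170)),((641,98),(15,-120)),((648,149),(-15,-120)),((77,129),(15,170)),((243,124),(15,85)),((314,121),(15,49)),((314,170),(-15,49)),((245,174),(-15,85)),((82,181),(-15,170))]
w=[ray("top",(210+(x+.5)/3.6-.5,180+(y+.5)/3.2-.5),70) for (x,y),_ in pts]
f=lambda p:np.concatenate([(W(p,[*l,70])-q)[:2] for (_,l),q in zip(pts,w)])
r=least_squares(f,[524,10,0],x_scale=[10,10,.1],loss="soft_l1");p=r.x;print(p,r.fun.reshape(-1,2).T)
np.save("p.npy",p)
for y in(-145,-100,67,150):print(y,W(p,[0,y,70]))
for n in ("red_end","caps_mid","stop"):print(n,env.mark_of("scene",n)[0]["xy"],proj("scene",W(p,{"red_end":[0,-145,50],"caps_mid":[0,25,70],"stop":[-24,150,58]}[n])))
print(env.get_state()["tool_rot"],env.get_state()["time"])
E
```

```text
[520.76   11.438   0.043] [[ 0.317 -0.704 -0.138 -0.542 -1.309  1.412  2.061  0.406  0.363 -1.139]
 [ 0.311 -1.09  -1.086 -0.7    0.702  0.669  0.951 -1.139 -0.205  1.865]]
-145 [ 527.028 -133.426   70.   ]
-100 [525.083 -88.468  70.   ]
67 [517.864  78.375  70.   ]
150 [514.276 161.298  70.   ]
red_end [187.0, 183.8] [185.298 184.691]
caps_mid [255.4, 200.2] [256.876 203.55 ]
stop [317.3, 221.2] [319.673 218.711]
[-3.142 -0.     2.901] 1.85
```

```bash
cat >> h.py <<'E'
from scipy.spatial.transform import Rotation as Ro
def rows(way,yaw1,n,g=0.0):
    s=env.get_state();p=np.array(s["tool_pos"],float);R=Ro.from_euler("xyz",s["tool_rot"])
    N=sum(n);y0=s["tool_rot"][2];k=0;out=[]
    e=(Ro.from_euler("xyz",[np.pi,0,yaw1])*R.inv())
    rv=(R.inv()*Ro.from_euler("xyz",[np.pi,0,yaw1])).as_rotvec();st=rv/N
    for w,m in zip(way,n):
        tgt=np.array(w,float);start=p.copy()
        for i in range(1,m+1):
            want=start+(tgt-start)*i/m
            d=np.round(R.inv().apply(want-p)/10,2);r=np.round(st,3)
            p=p+R.apply(d*10);R=R*Ro.from_rotvec(r);out.append([*d.tolist(),*r.tolist(),g])
    print(out);print(p,R.as_euler("xyz"))
E
python3 -c "
from h import *
rows([(430,250,243),(527,-133.4,200)],1.614,[13,12])"
```

```text
[[-2.75, -2.34, 0.01, -0.0, 0.0, 0.051, 0.0], [-2.87, -2.2, 0.0, -0.0, 0.0, 0.051, 0.0], [-2.98, -2.05, 0.01, -0.0, 0.0, 0.051, 0.0], [-3.08, -1.9, 0.0, -0.0, 0.0, 0.051, 0.0], [-3.17, -1.74, 0.01, -0.0, 0.0, 0.051, 0.0], [-3.26, -1.57, 0.0, -0.0, 0.0, 0.051, 0.0], [-3.33, -1.41, 0.01, -0.0, 0.0, 0.051, 0.0], [-3.4, -1.23, 0.0, -0.0, 0.0, 0.051, 0.0], [-3.45, -1.06, 0.01, -0.0, 0.0, 0.051, 0.0], [-3.51, -0.88, 0.0, -0.0, 0.0, 0.051, 0.0], [-3.55, -0.7, 0.01, -0.0, 0.0, 0.051, 0.0], [-3.58, -0.52, 0.0, -0.0, 0.0, 0.051, 0.0], [-3.6, -0.34, 0.01, -0.0, 0.0, 0.051, 0.0], [-3.01, -1.34, 0.36, -0.0, 0.0, 0.051, 0.0], [-3.07, -1.19, 0.36, -0.0, 0.0, 0.051, 0.0], [-3.14, -1.02, 0.35, -0.0, 0.0, 0.051, 0.0], [-3.17, -0.87, 0.36, -0.0, 0.0, 0.051, 0.0], [-3.22, -0.71, 0.36, -0.0, 0.0, 0.051, 0.0], [-3.25, -0.53, 0.36, -0.0, 0.0, 0.051, 0.0], [-3.28, -0.38, 0.36, -0.0, 0.0, 0.051, 0.0], [-3.29, -0.2, 0.35, -0.0, 0.0, 0.051, 0.0], [-3.29, -0.04, 0.36, -0.0, 0.0, 0.051, 0.0], [-3.3, 0.13, 0.36, -0.0, 0.0, 0.051, 0.0], [-3.28, 0.3, 0.36, -0.0, 0.0, 0.051, 0.0], [-3.26, 0.47, 0.36, -0.0, 0.0, 0.051, 0.0]]
[ 527.02088087 -133.41209361  199.97281266] [-3.14156901e+00  4.57191682e-05  1.62585204e+00]
```

Emit:
drive_tool:
  moves:
    - [[-2.75,-2.34,0.01,0,0,0.051,0],[-2.87,-2.2,0,0,0,0.051,0],[-2.98,-2.05,0,0,0,0.051,0],[-3.08,-1.9,0,0,0,0.051,0],[-3.17,-1.74,0,0,0,0.051,0],[-3.26,-1.57,0,0,0,0.051,0],[-3.33,-1.41,0,0,0,0.051,0],[-3.4,-1.23,0,0,0,0.051,0],[-3.45,-1.06,0,0,0,0.051,0],[-3.51,-0.88,0,0,0,0.051,0],[-3.55,-0.7,0,0,0,0.051,0],[-3.58,-0.52,0,0,0,0.051,0],[-3.6,-0.34,0,0,0,0.051,0]]

```text
time: 2.93
tool_pos: [430.8, 248.6, 243.9]
tool_rot: [3.141, -0.0, 2.236]
wrist_force: [-0.3, 1.2, 0.2]
gripper_width: 11.0
finger_force: 0.0
```

Emit:
drive_tool:
  moves:
    - [[-3.01,-1.34,0.36,0,0,0.051,0],[-3.07,-1.19,0.36,0,0,0.051,0],[-3.14,-1.02,0.35,0,0,0.051,0],[-3.17,-0.87,0.36,0,0,0.051,0],[-3.22,-0.71,0.36,0,0,0.051,0],[-3.25,-0.53,0.36,0,0,0.051,0],[-3.28,-0.38,0.36,0,0,0.051,0],[-3.29,-0.2,0.35,0,0,0.051,0],[-3.29,-0.04,0.36,0,0,0.051,0],[-3.3,0.13,0.36,0,0,0.051,0],[-3.28,0.3,0.36,0,0,0.051,0],[-3.26,0.47,0.36,0,0,0.063,0],[0,0,0,0,0,0,0],[0,0,0,0,0,0,0]]

```text
time: 4.1
tool_pos: [526.9, -135.7, 200.4]
tool_rot: [-3.141, 0.001, 1.61]
wrist_force: [-0.1, 1.1, 0.2]
gripper_width: 0.6
finger_force: 0.0
```

Emit:
drive_tool:
  moves:
    - [[0,0,2,0,0,0,0],[0,0,2,0,0,0,0],[0,0,2,0,0,0,0],[0,0,2,0,0,0,0],[0,0,1,0,0,0,0],[0,0,0.2,0,0,0,0],[0,0,0,0,0,0,0],[0,0,0,0,0,0,0],[0,0,0,0,0,0,0]]

```text
time: 4.85
tool_pos: [527.9, -133.5, 109.8]
tool_rot: [3.139, 0.001, 1.614]
wrist_force: [0.1, -0.2, 1.6]
gripper_width: 0.8
finger_force: 0.0
```

```bash
python3 - <<'E'
from h import *
s=env.get_state();print(s["time"],s["tool_pos"],s["wrist_force"],W(np.load("p.npy"),[0,-145,70]))
a=env.camera("scene");b=env.camera("top")
A=cv2.resize(a[110:290,130:370],None,fx=2.5,fy=2.5);B=cv2.resize(b[180:240,310:430],None,fx=5,fy=2.4*1)
cv2.imwrite("pics/c.png",np.clip(np.vstack([A,B])*1.5,0,255).astype(np.uint8))
E
```

```text
4.85 [ 527.88248509 -133.4502009   109.78096503] [ 0.12254107 -0.17288302  1.59818508] [ 527.02820328 -133.42633623   70.        ]
```

View pics/c.png

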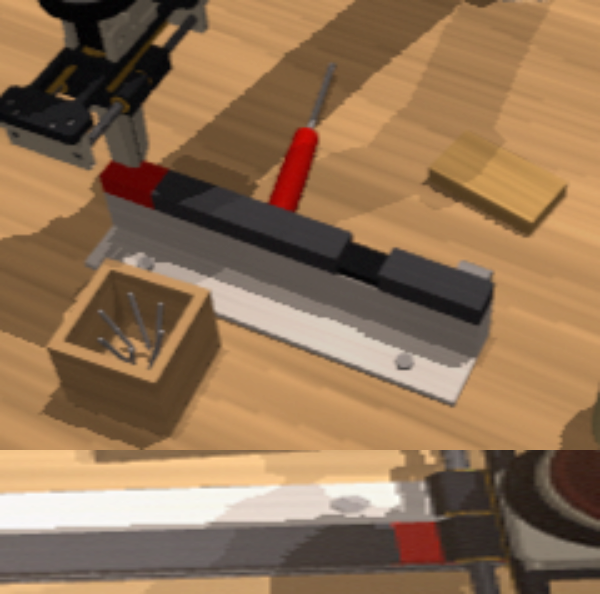

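The fingertips, at crop (128,160), are over the red end, and the notch is visible at crop (362,258). I'll lower slowly to touch.

Emit:
drive_tool:
  moves:
    - [[0,0,0.4,0,0,0,0],[0,0,0.4,0,0,0,0],[0,0,0.2,0,0,0,0],[0,0,0.2,0,0,0,0],[0,0,0.1,0,0,0,0],[0,0,0.1,0,0,0,0],[0,0,0.05,0,0,0,0],[0,0,0.05,0,0,0,0],[0,0,0,0,0,0,0],[0,0,0,0,0,0,0]]

```text
time: 5.78
tool_pos: [526.7, -133.4, 95.3]
tool_rot: [3.141, -0.001, 1.614]
wrist_force: [-4.0, 1.3, 12.5]
gripper_width: 0.2
finger_force: 6.5
```

Contact on red is about 11 N. I'll ease off slightly and slide to the plain part.

Emit:
drive_tool:
  moves:
    - [[0.3,0,-0.03,0,0,0,0],[0.4,0,0,0,0,0,0],[0.4,0,0,0,0,0,0],[0.4,0,0,0,0,0,0],[0.4,0,0,0,0,0,0],[0.4,0,0,0,0,0,0],[0.4,0,0,0,0,0,0],[0.4,0,0,0,0,0,0],[0.4,0,0,0,0,0,0],[0.4,0,0,0,0,0,0],[0.4,0,0,0,0,0,0],[0.3,0,0,0,0,0,0],[0,0,0,0,0,0,0],[0,0,0,0,0,0,0]]

```text
time: 6.95
tool_pos: [527.0, -90.3, 95.4]
tool_rot: [3.136, 0.004, 1.612]
wrist_force: [0.5, -2.2, 5.7]
gripper_width: 0.5
finger_force: 2.9
```

On the plain part now, still in contact at about 6 N. I'll continue feeling along the edge.

Emit:
drive_tool:
  moves:
    - [[0.6,-0.01,0,0,0,0,0],[0.7,-0.01,0,0,0,0,0],[0.7,-0.01,0,0,0,0,0],[0.7,-0.01,0,0,0,0,0],[0.7,-0.01,0,0,0,0,0],[0.7,-0.01,0,0,0,0,0],[0.7,-0.01,0,0,0,0,0],[0.7,-0.01,0,0,0,0,0],[0.7,-0.01,0,0,0,0,0],[0.7,-0.01,0,0,0,0,0],[0.7,-0.01,0,0,0,0,0],[0.7,-0.01,0,0,0,0,0],[0.7,-0.01,0,0,0,0,0],[0.7,-0.01,0,0,0,0,0],[0.7,-0.01,0,0,0,0,0],[0.7,-0.01,0,0,0,0,0],[0.7,-0.01,0,0,0,0,0],[0.6,0,0,0,0,0,0],[0,0,0,0,0,0,0],[0,0,0,0,0,0,0]]

```text
time: 8.62
tool_pos: [520.1, 34.5, 95.3]
tool_rot: [3.136, 0.003, 1.613]
wrist_force: [1.0, -3.0, 8.1]
gripper_width: 0.5
finger_force: 3.8
```

Emit:
drive_tool:
  moves:
    - [[0.5,0,0,0,0,0,0],[0.5,0,0,0,0,0,0],[0.5,0,0,0,0,0,0],[0.5,0,0,0,0,0,0],[0.5,0,0,0,0,0,0],[0.5,0,0,0,0,0,0],[0.5,0,0,0,0,0,0],[0.5,0,0,0,0,0,0],[0.3,0,0,0,0,0,0],[0,0,0,0,0,0,0],[0,0,0,0,0,0,0],[0,0,0,0,0,0,0]]

```text
time: 9.62
tool_pos: [515.8, 79.5, 93.5]
tool_rot: [-3.141, -0.0, 1.614]
wrist_force: [-0.6, -0.2, 0.5]
gripper_width: 0.6
finger_force: 0.0
```

The force dropped to about zero and the tip sank 2 mm, so this is the notch. I'll press down.

Emit:
drive_tool:
  moves:
    - [[0,0,0.2,0,0,0,0],[0,0,0.2,0,0,0,0],[0,0,0.2,0,0,0,0],[0,0,0.2,0,0,0,0],[0,0,0.15,0,0,0,0],[0,0,0.15,0,0,0,0],[0,0,0,0,0,0,0],[0,0,0,0,0,0,0]]

```text
time: 10.28
tool_pos: [516.0, 79.2, 82.8]
tool_rot: [-3.141, 0.0, 1.614]
wrist_force: [-1.6, -1.1, 1.2]
gripper_width: 0.8
finger_force: 0.6
```

Emit:
drive_tool:
  moves:
    - [[0,0,0.1,0,0,0,0],[0,0,0.1,0,0,0,0],[0,0,0.1,0,0,0,0],[0,0,0.1,0,0,0,0],[0,0,0.1,0,0,0,0],[0,0,0.05,0,0,0,0],[0,0,0.05,0,0,0,0],[0,0,0,0,0,0,0],[0,0,0,0,0,0,0],[0,0,0,0,0,0,0]]

```text
time: 11.12
tool_pos: [516.1, 79.2, 77.3]
tool_rot: [-3.141, -0.0, 1.614]
wrist_force: [-3.0, 0.1, 7.6]
gripper_width: 0.7
finger_force: 4.0
```

Emit:
drive_tool:
  moves:
    - [[0,0,0.05,0,0,0,0],[0,0,0.05,0,0,0,0],[0,0,0.05,0,0,0,0],[0,0,0,0,0,0,0],[0,0,0,0,0,0,0],[0,0,0,0,0,0,0]]

```text
time: 11.62
tool_pos: [516.1, 79.2, 77.1]
tool_rot: [3.141, -0.001, 1.614]
wrist_force: [-4.4, -1.1, 17.5]
gripper_width: 0.3
finger_force: 9.0
```

The key is at a hard stop, 18 mm below the edge. I'll lift straight up.

Emit:
drive_tool:
  moves:
    - [[0,0,-0.3,0,0,0,0],[0,0,-0.5,0,0,0,0],[0,0,-1,0,0,0,0],[0,0,-2,0,0,0,0],[0,0,-3,0,0,0,0],[0,0,-3,0,0,0,0],[0,0,-3,0,0,0,0],[-1,0,-2,0,0,0,0.5],[0,0,0,0,0,0,0.5],[0,0,0,0,0,0,0.5],[0,0,0,0,0,0,0.5],[0,0,0,0,0,0,0.5]]

```text
time: 12.62
tool_pos: [515.6, 70.0, 222.0]
tool_rot: [-3.138, 0.0, 1.615]
wrist_force: [0.8, 0.2, -0.1]
gripper_width: 4.9
finger_force: 0.0
```

```bash
python3 - <<'E'
from h import *
print(env.get_state()["tool_pos"])
a=env.camera("scene")
cv2.imwrite("pics/e.png",np.clip(cv2.resize(a[110:300,130:430],None,fx=2.5,fy=2.5)*1.5,0,255).astype(np.uint8))
E
```

```text
[515.57076491  69.9552655  221.96711005]
```

View pics/e.png

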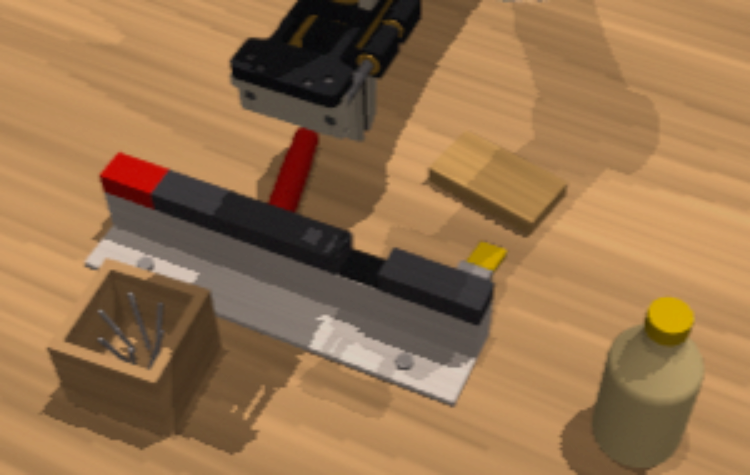

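The yellow stop has swung out, visible at crop (488,257), the loose things look undisturbed, and the hand is clear. I'll hand it in.

```bash
python3 -c "
from bench import env
print(env.sign_off())"
```

```text
the job is handed in; nothing more can be done
None
```

I pressed the release key fully home in the fourth cap (fence y = +67 mm), the yellow stop swung up, and I handed the job in with the hand clear and the loose things looking undisturbed in the last picture; the sign-off gave no verdict.

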